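# Present the brass plate over the end of the bench ledge

## Task

Gently push the brass plate along the bench ledge, towards the end where the open tray stands, until about a third of the plate's length sticks out over that end of the ledge, so that its edge is free to be picked up later. Only push it: it is not to be pinched or lifted, and it must stay lying flat and lined up with the ledge. Leave everything else where it is, and finish with the robot clear of everything.

Things in the scene. Friction and masses are not known exactly. Their poses are not given: they have to be found in the camera images.
- ledge: Fixed wooden bench ledge, 320 mm long (y), top 45 mm above its underside. Origin: underside, below the centre of the flat black working strip, which is 105 mm wide (x -52.5 to 52.5 mm). Both ends (y -160, +160 mm) are open, no stops. On the far side of the strip a lip (x 52.5 to 58.5 mm) stands 12 mm above it; behind it, level with the strip, a shelf strip (x to 121.5 mm) carries small things.
- plate: Loose flat brass plate with four dark dots near its corners, 100 mm long (y) x 70 mm wide (x) x 4 mm thick, 0.16 to 0.32 kg, lying on the black strip near the middle of the ledge, its length roughly along the ledge. Origin: centre of its underside. Slides with ordinary friction; falls off the end if more than half its length overhangs.
- tray: Loose open aluminium tray, 120 (x) x 110 (y) x 25 mm high, wall 4 mm, standing on the table just beyond one end of the ledge (either end). Origin: centre of its underside. Its side shows which way to push; do not move it.
- keyblock: Loose black key block with a paper strip and four round keys, 50 (x) x 110 (y) x 37 mm high, on the table beyond the ledge's other end. Origin: centre of its underside. Leave alone.
- loupe: Loose black eye loupe, 34 mm across at the top, 34 mm high, on the shelf strip behind the lip. Origin: centre of its underside. Leave alone.
- oiljar: Loose amber jar, 28 mm across, 35 mm high, on the shelf strip behind the lip. Origin: centre of its underside. Leave alone.
- screwcup: Loose white cup, 36 mm across, 20 mm high, on the shelf strip behind the lip. Origin: centre of its underside. Leave alone.
- driver: Loose small screwdriver, 12 mm thick, 120 mm long along its x axis, lying on the table in front of the ledge. Origin: underside of its handle, 65 mm from the butt. Leave alone.
- tweezers: Loose steel tweezers, 110 mm long along their x axis, about 13 mm high, lying on the table in front of the ledge. Origin: centre of the underside. Leave alone.
Mind the look-alikes: they are no part of the job. There is more than one size of the plate; the job needs the smaller. Several things have the shape of the tray; the one meant has the colours described above.

How it is judged:
By the outcome, as a careful person would: the job done as asked, in the order asked, and still so for the second after the job is handed in, with the robot touching nothing.
It also fails if it takes over 40 s, if anything falls off the work surface, if the arm or the gripper's body presses on something with over 40 N, if the wrist force passes 120 N, or if a joint passes its speed limit or range.

## Robot

A 6-joint arm with a two-finger parallel gripper is mounted at the origin on the work surface. World frame = base frame: x ahead of the robot, y to its left, z up, the work surface at z = 0. Lengths are in m, angles in rad, forces in N, time in s.
With the tool pointing down it reaches from about 0.325 to 0.75 m from the base axis. Payload 7.6 kg.
Tool frame: the origin (TCP) lies at the very end of the fingers, on their centre line; the grasp point (between the pads) lies 19 mm behind it; z points along the fingers, y is the line along which they close (so a half turn about z gives the same grasp; the last joint's range is limited). The gripper opens to 85 mm and grips with 20 to 120 N. Pads are 22 mm wide; open, the fingers measure 114 mm over their backs; the gripper's body (76 mm by 85 mm) begins 54 mm behind the grasp point. The pads swing forward as they close: fully open they stand 13 mm farther back than shut.
Start: joints at [1.192, 0.052, 1.401, -0, 1.689, -0.07], TCP at [0.16, 0.5, 0.231] pointing down, gripper open.
Joint ranges: [-2.9, 2.9], [-0.91, 2.17], [0.12, 2.37], [-1.06, 4.2], [0.26, 2.73], [-2.93, 2.93]. Speed limits (rad/s): [2.57, 2.57, 3.01, 3.14, 3.14, 3.14].

## Interface

Orientations are given as a rotation vector (axis times angle).
In Python, from cell import manip, optics, sign_off gives the robot as it stands. The module is installed in compiled form; this text tells all that it offers.
- The arm moves only by the tool drive_tool, never from a script. Its argument "increments" is text: rows parted by semicolons, each of 4 numbers parted by spaces: the shift along the tool's x, y, z in mm, then the turn about the tool's z in degrees. In form: dx dy dz yaw; .... A call has 1 to 10 rows; each row shifts and turns the commanded pose from where the row before left it, along the tool's axes as they then stand; what a row does not reach is not made up. A row lasts 1/10 s, in which the tool goes at most 50 mm and 8.59 degrees, less where a joint would pass 70% of its speed; a pose out of reach is approached as far as the arm can. A call with a gripper value outside its range is refused whole. "jaw" is the opening, from 0 (shut) to 1 (fully open), set as the call begins (left out, the last holds). The fingers move at their own pace and stop on an object; "force" is the grip in N (left out, the last holds). Time passes only in rows, so rows that do not move let the fingers close. It gives the time, the measured TCP pose, the force, the opening and the grip force at its end, in the units of the state.
- manip.read_state(): the state, without advancing time (a new reading comes with each control period).
- optics.read_camera(name): name is "scene" or "top" or "wrist"; returns the picture (384x512x3 uint8, red, green, blue); there is no depth.
- optics.camera_model(name): a dict with "fx", "fy", "cx", "cy" (pixels), "rvec" (rotation vector, rad) and "tvec" (3), from world to camera coordinates, as OpenCV has them. Camera axes: x right, y down, z forward; pixel columns grow to the right and rows downward; lengths in m; the calibration is good to about 2 mm. A picture is of the moment at which its call begins: read the wrist's pose just before it. camera_model takes no time and is no camera call; for the wrist camera it gives the pose at the moment of the call.
- sign_off(): hands the job in; it is judged then, once.
The state is a dict: "time": time; "qpos": joint angles; "qvel": joint speeds; "effort": joint torques, N m; "eef_pos": TCP position; "ee_rot": TCP orientation; "ft_force": force on the tool from outside, world axes, zero at the start; "torque": the same for the moment, N m; "gripper_width": finger opening in m; "finger_force": force on a finger pad.
Only numpy, scipy, OpenCV 4.12 (cv2) and the standard library are available. Lean on these libraries where they do the work, as an engineer would, in place of code of your own. Each camera call takes 0.05 s, during which the arm holds its last target. There are 200 camera calls.

## Working session

There is one attempt and no reset: what is moved stays moved. The work goes in short steps, Python scripts to look and compute and a tool call to move; the robot and the scene stay as the last step left them, time stands still between calls to the robot, and variables do not carry over. Pictures are saved under pics/ and viewed, at most 10 in all, crops included, and the job is handed in when it is done.

Besides the shell and the picture viewer there is one more tool, called after "Request:" by a JSON object that holds its "method" and its "body", one argument or row to a line. drive_tool: Moves the arm, as the interface text tells. Its arguments: {"type":"object","properties":{"increments":{"type":"string"},"jaw":{"type":"number"},"force":{"type":"number"}},"required":["increments"]}

```bash
mkdir -p pics; cat > h.py <<'E'
import numpy as np, cv2
from cell import manip, optics, sign_off
def ray(name,uv,z,m=None):
    m=m or optics.camera_model(name); R=cv2.Rodrigues(np.array(m["rvec"],float))[0]; t=np.array(m["tvec"],float)
    C=-R.T@t; uv=np.atleast_2d(uv).astype(float)
    d=np.c_[(uv[:,0]-m["cx"])/m["fx"],(uv[:,1]-m["cy"])/m["fy"],np.ones(len(uv))]@R
    return C+d*((z-C[2])/d[:,2])[:,None]
def snap(name,f):
    im=optics.read_camera(name); cv2.imwrite("pics/"+f,im[:,:,::-1]); return im
E
python3 - <<'E'
from h import *
snap("top","top1.png"); snap("scene","scene1.png")
s=manip.read_state(); print(s["time"],s["eef_pos"],s["ee_rot"],s["ft_force"])
E
```

```text
0.1 [0.15942457 0.49992425 0.23055639] [-4.83044397e-01 -3.10392208e+00  2.14149238e-03] [-0.64208693  0.19845156 -0.35745654]
```

View pics/top1.png

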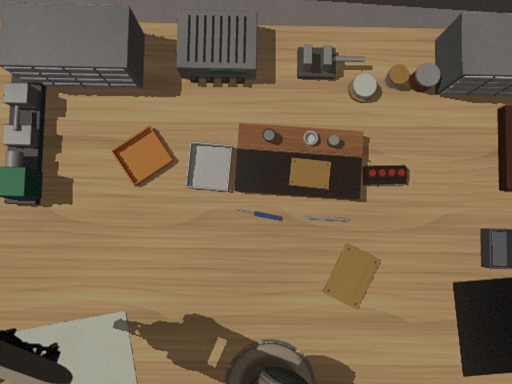

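View pics/scene1.png

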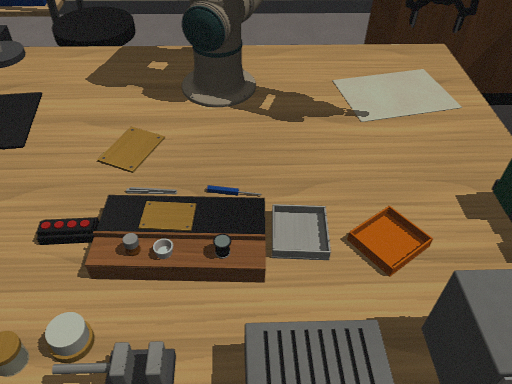

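In the top view there are two brass plates: (310,173), the smaller one on the black strip, and (352,276), larger and on the bare table. The one on the strip is the one meant. There are two trays: grey aluminium at (210,167), which fits, and orange at (143,157), a look-alike. So the push goes to image left (+y). I'll measure next and confirm with a crop.

```bash
python3 - <<'E'
from h import *
im=cv2.imread("pics/top1.png"); 
cv2.imwrite("pics/crop1.png",cv2.resize(im[110:240,170:420],None,fx=3.2,fy=3.2,interpolation=cv2.INTER_CUBIC))
hsv=cv2.cvtColor(im,cv2.COLOR_BGR2HSV); print("plate hsv",hsv[173,305],hsv[180,250],hsv[167,210])
m=optics.camera_model("top"); print(m["fx"])
def box(mask,x0,y0,x1,y1,z,n):
    k=np.zeros(mask.shape,np.uint8); k[y0:y1,x0:x1]=mask[y0:y1,x0:x1]
    c=max(cv2.findContours(k*255,cv2.RETR_EXTERNAL,cv2.CHAIN_APPROX_NONE)[0],key=cv2.contourArea)
    p=ray("top",c[:,0],z,m)[:,:2]*1000
    r=cv2.minAreaRect(p.astype(np.float32)); print(n,r,cv2.boxPoints(r).round(1).tolist(), cv2.boundingRect(c))
    return k
h,s,v=cv2.split(hsv)
box(((s>110)&(v>90)).astype(np.uint8),280,155,340,192,.049,"plate")
box((v<45).astype(np.uint8),228,148,366,205,.045,"strip+front")
box(((s<60)&(v>90)).astype(np.uint8),180,135,237,198,.025,"tray")
print("strip edges", ray("top",[[237,151],[235,190],[361,158],[361,197]],.045,m).round(4).tolist())
E
```

```text
plate hsv [ 18 147 134] [ 6 53 48] [ 19  18 153]
488.16042864540225
plate ((538.6724853515625, -91.8929443359375), (100.08023071289062, 71.08311462402344), 84.70795440673828) [[498.70001220703125, -138.39999389648438], [569.4000244140625, -145.0], [578.7000122070312, -45.29999923706055], [507.8999938964844, -38.79999923706055]] (289, 158, 42, 31)
strip+front ((536.8157958984375, -62.652496337890625), (315.5576171875, 104.29475402832031), 87.0418701171875) [[476.6000061035156, -217.5], [580.7999877929688, -222.89999389648438], [597.0, 92.19999694824219], [492.8999938964844, 97.5999984741211]] (237, 150, 124, 49)
tray ((554.2949829101562, 166.69630432128906), (109.371826171875, 120.80580139160156), 85.84488677978516) [[490.1000061035156, 116.5], [610.5999755859375, 107.80000305175781], [618.5, 216.89999389648438], [498.0, 225.60000610351562]] (186, 142, 46, 50)
strip edges [[0.5919, 0.0934, 0.045], [0.492, 0.0964, 0.045], [0.58, -0.2234, 0.045], [0.4802, -0.2235, 0.045]]
```

View pics/crop1.png

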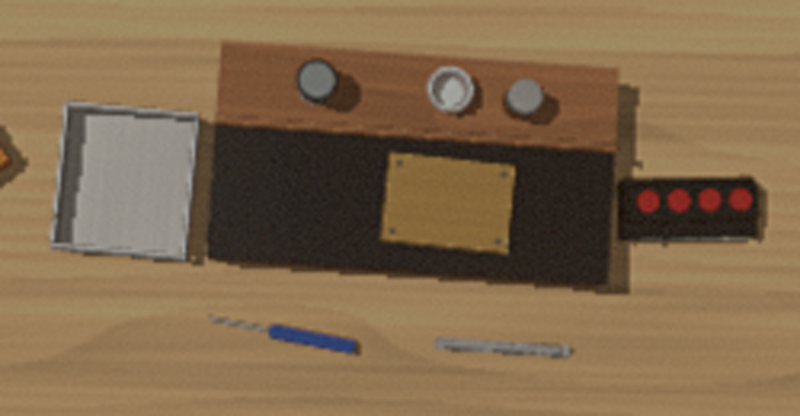

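The crop confirms the dotted plate on the strip and the grey tray off the left (+y) end. The ledge is turned about 3° and the plate about 2.3° relative to it. I'll push along the ledge with both half-open fingers flat on the trailing edge, which also squares the plate.

```bash
cat >> h.py <<'E'
A=np.radians(2.96); EY=np.array([np.sin(A),np.cos(A)]); EX=np.array([np.cos(A),-np.sin(A)]); C=np.array([536.8,-62.7])
def led(p): d=np.asarray(p)[...,:2]*1000-C; return np.stack([d@EX,d@EY],-1)
E
python3 - <<'E'
from h import *
from scipy.spatial.transform import Rotation as Ro
s=manip.read_state(); R=Ro.from_rotvec(s["ee_rot"]).as_matrix(); p=s["eef_pos"][:2]*1000
tgt=C+3.4*EX-107*EY
a=np.arctan2(R[1,0],R[0,0]); g=np.pi/2-A; yaw=np.degrees(a-g); print("yaw",yaw,tgt,p)
n=20; d=(tgt-p)/n
for i in range(11):
    ai=a-np.radians(yaw)*min(i,10)/10; tx=np.array([np.cos(ai),np.sin(ai)]); ty=np.array([np.sin(ai),-np.cos(ai)])
    print(i,round(d@tx,1),round(d@ty,1))
print(R[:2,1], yaw/10)
E
```

```text
yaw 75.26872275580988 [ 534.67011558 -169.73281549] [159.42457338 499.92424719]
0 -28.1 -26.2
1 -31.2 -22.3
2 -33.9 -18.0
3 -36.0 -13.4
4 -37.4 -8.6
5 -38.2 -3.6
6 -38.4 1.4
7 -37.8 6.4
8 -36.7 11.3
9 -34.9 16.0
10 -32.5 20.5
[0.3038876  0.95270687] 7.526872275580987
```

Request:
{"method": "drive_tool", "body": {
  "increments": "-28 -26 0 7.5; -31 -22 0 7.5; -34 -18 0 7.5; -36 -13.5 0 7.5; -37.5 -8.5 0 7.5; -38 -3.5 0 7.5; -38.5 1.5 0 7.5; -38 6.5 0 7.5; -36.5 11.5 0 7.5; -35 16 0 7.7",
  "jaw": 0.4
}}

```text
time: 1.1
eef_pos: [0.3487, 0.1648, 0.2311]
ee_rot: [-2.283, -2.159, 0.0]
ft_force: [1.6, 0.4, 0.4]
gripper_width: 0.0338
finger_force: 0.0
```

Request:
{"method": "drive_tool", "body": {
  "increments": "-32.5 20.5 0 0; -32.5 20.5 0 0; -32.5 20.5 0 0; -32.5 20.5 0 0; -32.5 20.5 0 0; -32.5 20.5 0 0; -32.5 20.5 0 0; -32.5 20.5 0 0; -32.5 20.5 0 0; -32.5 20.5 0 0"
}}

```text
time: 2.1
eef_pos: [0.5371, -0.1701, 0.2307]
ee_rot: [-2.276, -2.164, 0.0]
ft_force: [0.3, 0.1, 0.3]
gripper_width: 0.034
finger_force: 0.0
```

```bash
cat >> h.py <<'E'
from scipy.spatial.transform import Rotation as Ro
def st():
    s=manip.read_state(); R=Ro.from_rotvec(s["ee_rot"]).as_matrix()
    print("t",round(s["time"],2),"led",led(s["eef_pos"]).round(1),"z",round(s["eef_pos"][2]*1000,1),"yaw err deg",round(np.degrees(np.arctan2(R[1,0],R[0,0])-(np.pi/2-A)),2),"tilt",R[:2,2].round(4),"F",np.round(s["ft_force"],1),"w",s["gripper_width"])
E
python3 - <<'E'
from h import *
st(); im=snap("wrist","w1.png"); 
E
```

```text
t 2.1 led [   5.8 -107.3] z 230.7 yaw err deg 0.06 tilt [-0.0007  0.0005] F [0.3 0.1 0.3] w 0.03402790845035491
```

View pics/w1.png

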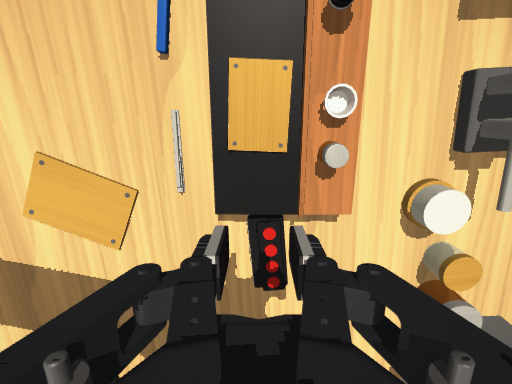

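Wrist view: plate corners near (232,58), (293,60), (288,152) and (228,150), ledge's near end at row 213. I'll cross-check the plate and ledge from here.

```bash
python3 - <<'E'
from h import *
im=cv2.imread("pics/w1.png"); h,s,v=cv2.split(cv2.cvtColor(im,cv2.COLOR_BGR2HSV)); m=optics.camera_model("wrist")
k=np.zeros(s.shape,np.uint8); k[40:170,222:299]=((s>100)&(v>100))[40:170,222:299]*255
c=max(cv2.findContours(k,cv2.RETR_EXTERNAL,cv2.CHAIN_APPROX_NONE)[0],key=cv2.contourArea)
r=cv2.minAreaRect((led(ray("wrist",c[:,0],.049,m))).astype(np.float32)); print(r,cv2.boxPoints(r).round(1).tolist())
# strip: near end and sides
for col in (230,260,285):
    print("end row",col,[y for y in range(195,225) if v[y,col]>70][:1], v[200:220,col].tolist())
for row in (20,190): print("sides",row,v[row,200:225].tolist(), v[row,292:312].tolist())
E
```

```text
((7.481903076171875, -33.51560592651367), (99.9382095336914, 69.74498748779297), 87.5567855834961) [[-29.5, -82.0], [40.20000076293945, -84.9000015258789], [44.5, 14.899999618530273], [-25.200000762939453, 17.899999618530273]]
end row 230 [214] [38, 38, 38, 36, 38, 38, 38, 38, 37, 36, 36, 36, 37, 48, 101, 144, 144, 144, 145, 145]
end row 260 [] [35, 37, 35, 36, 36, 36, 36, 35, 37, 36, 36, 36, 35, 34, 28, 9, 11, 16, 31, 35]
end row 285 [214] [37, 36, 36, 38, 36, 37, 36, 37, 37, 36, 36, 35, 36, 40, 78, 137, 138, 138, 139, 137]
sides 20 [242, 240, 240, 241, 243, 246, 170, 69, 61, 62, 61, 61, 62, 62, 63, 62, 63, 63, 63, 64, 63, 64, 65, 65, 65] [70, 72, 70, 71, 71, 69, 70, 69, 70, 69, 70, 70, 29, 49, 78, 170, 202, 198, 196, 198]
sides 190 [244, 245, 245, 246, 247, 247, 246, 245, 245, 246, 247, 249, 249, 248, 82, 39, 39, 39, 39, 40, 38, 37, 39, 38, 39] [36, 37, 36, 37, 36, 37, 49, 71, 169, 177, 186, 191, 173, 203, 204, 204, 202, 198, 198, 199]
```

```bash
python3 - <<'E'
from h import *
m=optics.camera_model("wrist")
q=led(ray("wrist",[[230,213.7],[285,214],[206,20],[214,190],[303.7,20],[298.5,190]],.045,m)); print(q.round(1).tolist())
E
```

```text
[[-29.4, -163.6], [40.6, -164.2], [-47.9, 54.1], [-48.3, -132.3], [55.4, 53.7], [56.7, -132.6]]
```

Relative to the ledge, both views agree: plate at (3.5, −29.5) mm, yaw about 2.4°. So it needs about 172 mm of travel. Descending behind it.

Request:
{"method": "drive_tool", "body": {
  "increments": "0 0 30 0; 0 0 30 0; 0 0 30 0; 0 0 30 0; 0 0 25 0; 0 0 15 0; 0 0 8 0; 0 0 4 0; 0 0 0 0"
}}

```text
time: 3.05
eef_pos: [0.537, -0.1687, 0.0598]
ee_rot: [2.276, 2.164, 0.001]
ft_force: [-0.1, -0.6, 0.1]
gripper_width: 0.0341
finger_force: 0.0
```

```bash
python3 - <<'E'
from h import *
st(); snap("wrist","w2.png"); snap("scene","s2.png")
E
```

```text
t 3.05 led [   5.7 -105.9] z 59.8 yaw err deg 0.07 tilt [ 0.0008 -0.0002] F [-0.1 -0.6  0.1] w 0.03410494627479924
```

View pics/w2.png

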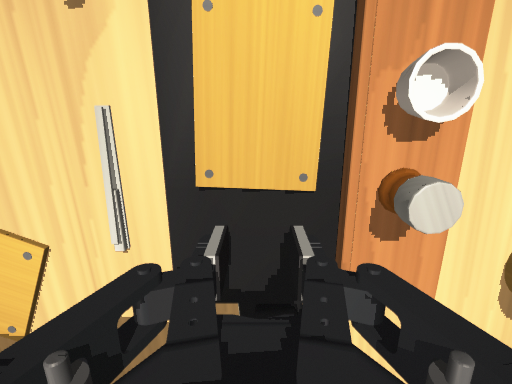

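Fingers (tips at about (217,230) and (302,230)) sit behind the plate's trailing edge (row 190), centred and clear of the lip. Probing down to the strip.

Request:
{"method": "drive_tool", "body": {
  "increments": "0 0 5 0; 0 0 4 0; 0 0 2 0; 0 0 0 0"
}}

```text
time: 3.55
eef_pos: [0.5364, -0.1685, 0.0478]
ee_rot: [-2.276, -2.164, 0.0]
ft_force: [-0.9, 0.6, 0.4]
gripper_width: 0.0345
finger_force: 0.0
```

Request:
{"method": "drive_tool", "body": {
  "increments": "0 0 1 0; 0 0 1 0; 0 0 0 0"
}}

```text
time: 3.85
eef_pos: [0.5366, -0.1686, 0.0462]
ee_rot: [-2.277, -2.165, -0.0]
ft_force: [-0.4, -0.8, 0.5]
gripper_width: 0.0344
finger_force: 0.0
```

Request:
{"method": "drive_tool", "body": {
  "increments": "0 0 1 0; 0 0 1 0; 0 0 0 0"
}}

```text
time: 4.15
eef_pos: [0.5367, -0.1686, 0.0443]
ee_rot: [2.277, 2.165, 0.0]
ft_force: [-0.7, -0.2, -0.6]
gripper_width: 0.0343
finger_force: 0.0
```

Request:
{"method": "drive_tool", "body": {
  "increments": "0 0 1 0; 0 0 1 0; 0 0 0 0"
}}

```text
time: 4.45
eef_pos: [0.5368, -0.1687, 0.0442]
ee_rot: [2.276, 2.165, 0.0]
ft_force: [-5.7, 1.7, 11.9]
gripper_width: 0.0341
finger_force: 6.3
```

Contact at z≈44.2 (12 N). Back up so the tips ride ~1.5 mm above the strip, then push slowly.

Request:
{"method": "drive_tool", "body": {
  "increments": "0 0 -2 0; 0 0 -1.5 0; 0 0 0 0"
}}

```text
time: 4.75
eef_pos: [0.5367, -0.1687, 0.0458]
ee_rot: [2.277, 2.165, 0.0]
ft_force: [-0.0, -0.6, 0.1]
gripper_width: 0.0342
finger_force: 0.0
```

Request:
{"method": "drive_tool", "body": {
  "increments": "3 0 0 0; 4 0 0 0; 4 0 0 0; 4 0 0 0; 4 0 0 0; 4 0 0 0; 4 0 0 0; 4 0 0 0; 4 0 0 0; 0 0 0 0"
}}

```text
time: 5.75
eef_pos: [0.5385, -0.1331, 0.0458]
ee_rot: [-2.276, -2.165, -0.001]
ft_force: [-0.2, 0.1, 0.7]
gripper_width: 0.0339
finger_force: 0.1
```

```bash
python3 - <<'E'
from h import *
st(); snap("wrist","w3.png")
E
```

```text
t 5.75 led [  5.4 -70.2] z 45.8 yaw err deg 0.1 tilt [0.0001 0.0004] F [-0.2  0.1  0.7] w 0.033906709574714755
```

View pics/w3.png

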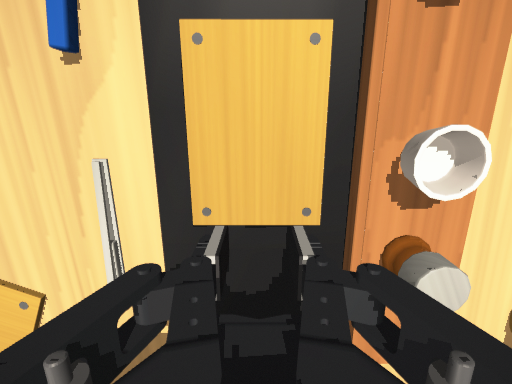

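The plate now sits square against both fingers (trailing edge at row 225). Pushing about 130 mm more before measuring.

Request:
{"method": "drive_tool", "body": {
  "increments": "3 0 0 0; 4.5 0 0 0; 4.5 0 0 0; 4.5 0 0 0; 4.5 0 0 0; 4.5 0 0 0; 4.5 0 0 0; 4.5 0 0 0; 4.5 0 0 0; 4.5 0 0 0"
}}

```text
time: 6.8
eef_pos: [0.5406, -0.0899, 0.0458]
ee_rot: [-2.277, -2.165, -0.0]
ft_force: [0.6, -1.3, 0.5]
gripper_width: 0.0341
finger_force: 0.5
```

Request:
{"method": "drive_tool", "body": {
  "increments": "4.5 0 0 0; 4.5 0 0 0; 4.5 0 0 0; 4.5 0 0 0; 4.5 0 0 0; 4.5 0 0 0; 4.5 0 0 0; 4.5 0 0 0; 4.5 0 0 0; 4.5 0 0 0"
}}

```text
time: 7.8
eef_pos: [0.5429, -0.0449, 0.0458]
ee_rot: [-2.277, -2.165, -0.0]
ft_force: [0.2, -0.9, 0.4]
gripper_width: 0.0343
finger_force: 0.5
```

Request:
{"method": "drive_tool", "body": {
  "increments": "4.5 0 0 0; 4.5 0 0 0; 4.5 0 0 0; 4.5 0 0 0; 4.5 0 0 0; 4.5 0 0 0; 4.5 0 0 0; 4 0 0 0; 3 0 0 0; 0 0 0 0"
}}

```text
time: 8.8
eef_pos: [0.5449, -0.0063, 0.0458]
ee_rot: [-2.276, -2.165, -0.001]
ft_force: [0.1, 0.0, -0.1]
gripper_width: 0.0342
finger_force: 0.0
```

```bash
python3 - <<'E'
from h import *
st(); im=snap("top","top4.png"); snap("wrist","w4.png")
t=cv2.imread("pics/top4.png")[130:210,170:300]; w=cv2.imread("pics/w4.png")
t=cv2.resize(t,(624,384),interpolation=cv2.INTER_CUBIC)
cv2.imwrite("pics/c4.png",cv2.resize(np.hstack([t,w]),(800,270)))
E
```

```text
t 8.8 led [ 5.2 56.7] z 45.8 yaw err deg 0.1 tilt [0.0001 0.0005] F [ 0.1  0.  -0.1] w 0.034155096304750554
```

View pics/c4.png

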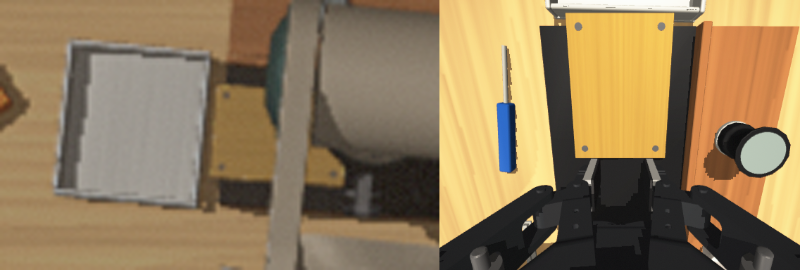

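The plate (wrist view, leading edge about row 18) already projects past the ledge end (about row 37). I'll measure the overhang precisely in the wrist view.

```bash
cat >> h.py <<'E'
def overhang(f,rng=(5,60)):
    im=cv2.imread(f); hs=cv2.cvtColor(im,cv2.COLOR_BGR2HSV); m=optics.camera_model("wrist"); h,s,v=cv2.split(hs)
    k=((h>12)&(h<30)&(s>100)&(v>110)).astype(np.uint8)*255; k[:,:178]=0; k[:,340:]=0
    c=max(cv2.findContours(k,cv2.RETR_EXTERNAL,cv2.CHAIN_APPROX_NONE)[0],key=cv2.contourArea)
    r=cv2.minAreaRect(led(ray("wrist",c[:,0],.049,m)).astype(np.float32)); b=cv2.boxPoints(r); print("plate",r,"lead y",np.sort(b[:,1])[-2:])
    for col in (155,165,335,345): print(col,v[rng[0]:rng[1],col].tolist())
E
python3 - <<'E'
from h import *
overhang("pics/w4.png",(20,50))
m=optics.camera_model("wrist")
for r in (35,36,37,38,39): print(r,led(ray("wrist",[[165,r],[340,r]],.045,m)).round(1).tolist())
E
```

```text
plate ((5.559192657470703, 116.84532165527344), (73.87129211425781, 99.83546447753906), 0.03678855299949646) lead y [166.73933 166.78676]
155 [252, 252, 252, 252, 252, 252, 252, 252, 252, 252, 252, 252, 252, 252, 252, 251, 221, 52, 52, 52, 51, 51, 51, 51, 52, 52, 53, 53, 52, 51]
165 [70, 74, 79, 88, 102, 99, 99, 132, 142, 142, 143, 143, 144, 143, 144, 140, 114, 55, 54, 56, 54, 53, 54, 53, 54, 54, 53, 52, 53, 54]
335 [89, 89, 89, 88, 90, 89, 88, 90, 94, 118, 89, 109, 142, 141, 142, 141, 135, 83, 66, 67, 65, 65, 66, 65, 65, 66, 66, 66, 65, 64]
345 [90, 89, 89, 89, 89, 89, 88, 89, 94, 117, 88, 99, 140, 140, 140, 141, 134, 80, 63, 63, 63, 63, 62, 61, 62, 61, 62, 62, 62, 61]
35 [[-38.6, 160.9], [44.0, 160.9]]
36 [[-38.6, 160.5], [44.0, 160.5]]
37 [[-38.6, 160.1], [44.0, 160.1]]
38 [[-38.7, 159.6], [44.1, 159.6]]
39 [[-38.7, 159.2], [44.1, 159.2]]
```

Overhang is about 7–10 mm, so 24 mm more and then a re-measurement.

Request:
{"method": "drive_tool", "body": {
  "increments": "2 0 0 0; 3 0 0 0; 3 0 0 0; 3 0 0 0; 3 0 0 0; 3 0 0 0; 3 0 0 0; 2 0 0 0; 2 0 0 0; 0 0 0 0"
}}

```text
time: 9.9
eef_pos: [0.5461, 0.0175, 0.0458]
ee_rot: [-2.276, -2.165, -0.0]
ft_force: [-0.3, -0.6, 0.5]
gripper_width: 0.0341
finger_force: 0.1
```

Request:
{"method": "drive_tool", "body": {
  "increments": "-3 0 0 0; -6 0 0 0; -8 0 0 0; -8 0 0 0; 0 0 -20 0; 0 0 -30 0; -20 0 -30 0; -30 0 -30 0; 0 0 -20 0; 0 0 0 0"
}}

```text
time: 10.9
eef_pos: [0.5436, -0.0593, 0.1795]
ee_rot: [2.275, 2.159, 0.006]
ft_force: [0.8, 0.7, -0.6]
gripper_width: 0.034
finger_force: 0.0
```

```bash
python3 - <<'E'
from h import *
st(); snap("wrist","w5.png")
E
```

```text
t 10.9 led [6.6 3.7] z 179.5 yaw err deg -0.04 tilt [ 0.0064 -0.001 ] F [ 0.8  0.7 -0.6] w 0.03397234651879893
```

View pics/w5.png

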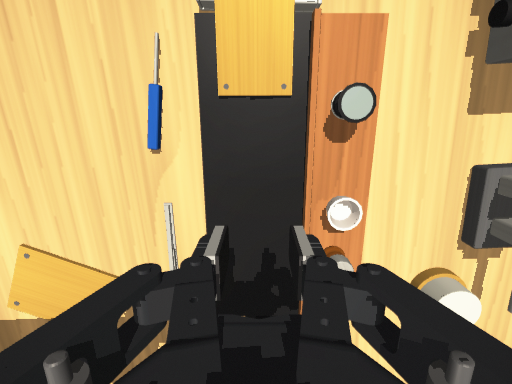

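The trailing edge is at row 96 and the ledge end at row 13. On-ledge length is the distance between them and should be about 67 mm.

```bash
python3 - <<'E'
from h import *
im=cv2.imread("pics/w5.png"); v=cv2.cvtColor(im,cv2.COLOR_BGR2HSV)[:,:,2].astype(int); m=optics.camera_model("wrist")
e=lambda a,lo:lo+np.argmax(abs(np.diff(a)))+.5
cols=[225,240,255,270,285]; tr=[[c,e(v[85:110,c],85)] for c in cols]
en=[[c,e(v[5:25,c],5)] for c in (203,206,209,302,306)]
print(tr,en)
T=led(ray("wrist",tr,.049,m)); E=led(ray("wrist",en,.045,m)); print(T.round(1).tolist(),E.round(1).tolist(), "on ledge",E[:,1].mean()-T[:,1].mean())
t=snap("top","top5.png"); b=t[:,:,::-1]
v=cv2.cvtColor(b.copy(),cv2.COLOR_BGR2HSV); mm=optics.camera_model("top")
k=np.zeros(t.shape[:2],np.uint8); k[150:195,205:285]=((v[...,1]>100)&(v[...,2]>80))[150:195,205:285]*255
cv2.imwrite("pics/c5.png",cv2.resize(b[125:215,170:320],(800,480),interpolation=cv2.INTER_CUBIC))
E
```

```text
[[225, np.float64(95.5)], [240, np.float64(95.5)], [255, np.float64(95.5)], [270, np.float64(95.5)], [285, np.float64(95.5)]] [[203, np.float64(8.5)], [206, np.float64(12.5)], [209, np.float64(12.5)], [302, np.float64(11.5)], [306, np.float64(11.5)]]
[[-24.9, 90.7], [-10.8, 90.7], [3.3, 90.7], [17.3, 90.6], [31.4, 90.6]] [[-42.2, 163.3], [-39.8, 160.2], [-37.1, 160.2], [45.1, 161.0], [48.6, 161.0]] on ledge 70.51026948038746
```

View pics/c5.png

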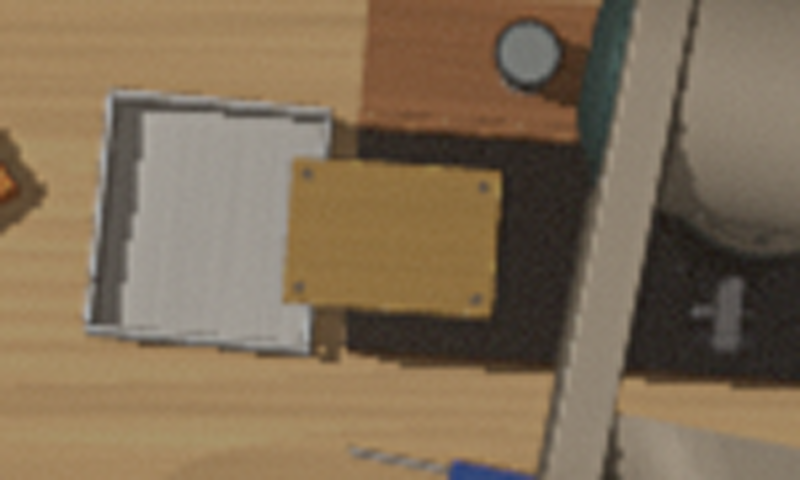

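Overhang measures 30–31 mm in both views, about a third. The plate is flat and square, the tray is untouched, and the arm is clear at z = 0.18 m.

```bash
python3 -c "
from h import *
print(sign_off())"
```

```text
the job is handed in; nothing more can be done
None
```

I pushed the brass plate along the ledge towards the tray until about 30–31 mm (roughly a third) overhangs that end; it lies flat and square to the ledge, the tray was not moved, the arm stopped clear, and the job is handed in.

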